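# Clamp a heater insert with a ratcheted lever

## Task

Push the copper heater insert fully home against the end stop of the clamping fixture, then clamp it there with the crank lever: swing the lever clockwise to tighten and, as the two pillars allow only short swings, lift it off its teeth, swing it back, let it drop in and swing again until it turns clearly stiff (about 7 N at the knob). Do not overtighten it. Leave the lever down, and the other things where they lie.

Things in the scene. Friction and masses are not known exactly. Their poses are not given: they have to be found in the camera images.
- fixture: Clamping fixture, fixed: aluminium plate 130 (x) x 160 (y) x 10 mm with a nest of two steel side rails and an end stop (12 mm high), a grey clamp tower with a black crank lever on top, and two round steel pillars. Origin: on the bench under the plate, 65 mm from its front edge; x = the way the insert is pushed (to the end stop), y to the left, z up. The tower stands at x 22, y -30 mm.
- home (a point): Point on the plate's top (10 mm above the bench) where the insert's origin is when the insert is fully home: fixture x 11, y 35 mm. Its axes are those of the fixture. The end stop's face is 34 mm beyond it in x.
- heater_insert: Copper block with small holes, 68 mm long, 38 mm wide, 16 mm high (0.25 to 0.5 kg), loose, lying on the plate with its length along fixture x, far part between the rails (1.5 mm play each side, 8 mm high), 18 to 28 mm short of home. Origin: centre of its underside. Its front end stays just clear of the rails for pushing. Slides with 1.5 to 4 N; at the stop the force rises sharply.
- spindle (a point): Centre of the tower's top, 46 mm above the bench, on the vertical axis round which the lever turns. Axes as the fixture's.
- lever (a joint): Lever angle, rad; 0 points along fixture -y, positive is clockwise seen from above (tightening; the knob then goes towards fixture -x). The pillars stop it at -0.65 and +0.65. At angle a the knob's axis stands 95 mm from the spindle in the fixture direction (-sin a, -cos a). 3 pins under the hub drive a 12-tooth crown (pitch 0.52 rad, play 0.1 rad either way).
- lever_lift (a joint): How far the lever is lifted, m, 0 to 0.012, sprung down with about 4 N (lifting takes 4 to 5 N). 0: pins down between the teeth, lever drives the crown both ways; 0.0046: pins rest on top of the teeth (can be so at the start), lever slides over them and drops in as it is swung; above 0.006: clear, swings freely. The crown stays where it was when the lever is lifted.
- knob_grip (a point): Grip point on the upright black knob at the lever's end: 17 mm thick, 40 mm tall, spins freely on the lever, so a hand need not turn with it. The point lies on its axis, 14 mm below its top, 26 mm above the lever (93 mm above the bench when the lever is down).
- clamp_arm: Steel arm out of the tower that presses the insert down; sinks 5 mm per radian of crown turn from 5 to 8 mm above the insert (touches after 1.0 to 1.6 rad). Knob force running free: 4 to 5 N moving, 1 to 2 N once stopped. After touching it rises about 1 N per 0.07 rad: well clamped at 7 to 8 N moving or 4.5 to 6 N stopped (80 N); above 160 N (11 N moving, 8 to 9 N stopped) it is overtightened.
- clamp_foot (a point): Centre of the arm's round foot, 14 mm wide, at its underside (axes as the fixture's); above fixture x 22, y 35 mm.
- loupe: Small grey folding loupe, 52 x 30 x 16 mm, lying on the bench; leave it. Origin: centre of the underside.
- tweezers_b: Black tweezers, 118 mm long, 10 mm high, lying on the bench; leave them. Origin: centre of the underside.
- note_pad: Note pad 60 x 105 x 12 mm on the bench; leave it. Origin: centre of the underside.
Things that resemble listed ones, but are neither listed nor needed, are in the scene too. Leave any black or purple look-alike of the heater_insert alone.

How it is judged:
On the way, in this order (a step that is already met when the one before it is completed fails the run):
1. the insert is home against the end stop, not clamped yet (x of heater_insert in the frame of home above -0.0025 m and contact force between clamp_arm and heater_insert below 1 N), for 0.1 s.
2. the clamp arm presses on the insert (contact force between clamp_arm and heater_insert above 25 N), for 0.2 s.
At the end, for the whole second after the job is handed in: The insert stands within 2.5 mm of the end stop (4 mm horizontally of home), at rest, pressed by the clamp arm with more than 25 N; the lever is let go and not lifted (under 7 mm) (x of heater_insert in the frame of home above -0.0025 m and horizontal distance between heater_insert and home below 0.004 m and contact force between clamp_arm and heater_insert above 25 N and value of joint lever_lift below 0.007 m and linear speed of heater_insert below 0.01 m/s); the robot touches nothing.
It fails at once if the clamp is overtightened: the arm presses with over 160 N (contact force between clamp_arm and heater_insert above 160 N).
It fails at once if a bystander is moved by more than 20 mm (distance of any of loupe, tweezers_b, note_pad from where it was at the start of the episode above 0.02 m).
It also fails if it takes over 64 s, if anything falls off the work surface, if the arm or the gripper's body presses on something with over 40 N, if the wrist force passes 120 N, or if a joint passes its speed limit or range.

## Robot

A 6-joint arm with a two-finger parallel gripper is mounted at the origin on a cart in front of the work surface, level with it; the furniture and walls round the work are solid. World frame = base frame: x ahead of the robot, y to its left, z up, the work surface at z = 0. Lengths are in m, angles in rad, forces in N, time in s.
With the tool pointing down it reaches from about 0.35 to 0.775 m from the base axis. Payload 5.5 kg.
Tool frame: the origin (TCP) lies at the very end of the fingers, on their centre line; the grasp point (between the pads) lies 19 mm behind it; z points along the fingers, y is the direction in which the jaws open and shut (so a half turn about z gives the same grasp; the last joint's range is limited). The gripper opens to 85 mm and grips with 20 to 120 N. Pads are 22 mm wide; open, the fingers measure 114 mm over their backs; the gripper's body (76 mm by 85 mm) begins 54 mm behind the grasp point. The pads swing forward as they close: fully open they stand 13 mm farther back than shut.
Start: joints at [1.024, 0.313, 0.046, 1.304, 0, 1.431], TCP at [0.228, 0.528, 0.231] pointing down, gripper open.
Joint ranges: [-2.76, 2.76], [-0.86, 1.69], [-1.03, 1.26], [-2.2, 2.34], [-1.47, 1.5], [-3.14, 3.14]. Speed limits (rad/s): [2.57, 2.57, 3.14, 3.14, 3.14, 3.14].

## Interface

Orientations are given as a unit quaternion [w, x, y, z].
In Python, from bench import read_state, optics, arm, finder gives the robot as it stands. The module is installed in compiled form; this text tells all that it offers.
- The arm moves only by the shell command python3 -m creep 'ROWS' [OPENING]. ROWS is a JSON object of lists of equal length, an entry for each row: "translation": the shift along the world's x, y, z in m, a list of three; "rot": the turn, a rotation vector about the world's x, y, z in rad, a list of three. A call has 1 to 20 rows; each row is the pose to reach, as a shift and turn from the pose commanded when the call began; what a row does not reach only later rows make up. A row lasts 1/10 s, in which the tool goes at most 50 mm and 8.59 degrees, less where a joint would pass 70% of its speed; a pose out of reach is approached as far as the arm can. A call with a gripper value outside its range is refused whole. OPENING is the finger opening in m, from 0 to 0.0854, set as the call begins (- or left out, the last holds). The fingers move at their own pace and stop on an object; the grip force is fixed at half the most. Time passes only in rows, so rows that repeat a pose let the fingers close. It gives the time, the measured TCP pose, the force and the opening at its end, in the units of the state.
- read_state(): the state, without advancing time (a new reading comes with each control period).
- optics.read_camera(name): name is "side" or "top" or "wrist"; returns a dict with "frame" (384x512x3 uint8, red, green, blue), "depth" (384x512 float32, m along the optical axis (not along the pixel's ray), 0 where there is no reading), "camera_matrix" (3x3 intrinsics, pixels), "k1" (the pictures are not rectified: a ray, as slopes to the right and down, at radius r is drawn at 1 + k1 r^2 times it, then the intrinsics apply), "origin" and "rotation" of the camera in the world. Camera axes: x right, y up, looking along -z (the intrinsics and any distortion apply to the point x, -y, -z); pixel columns grow to the right and rows downward; lengths in m; the calibration is good to about 2 mm. A picture is of the moment at which its call begins.
- arm.hand_in(): hands the job in, once; it reports no verdict.
Trained networks look in a picture, given as the dict that the camera call returned (one of the last four; its "shot" number tells which), for a name from the list of things; names that differ only in an ending like _2 or _b are one class to them, and where a whole thing is asked for, a point or a joint stands for the part that bears it (a point fixed in the world has none). Each returns a list of dicts, best first, with "confidence" (0 to 1); they miss things now and then, are a little off and sometimes report something else, mostly with a low value. They report only what shows in the picture. A call takes as long as a camera call. They do not tell look-alikes from the thing itself.
- finder.look_for(picture, thing): "bbox" ([left, top, width, height] in pixels, round what is visible of it).
- finder.cut_out(picture, thing): "mask" (384x512 bool, what is visible of it) and "bbox" ([left, top, width, height] in pixels, round what is visible of it).
The state is a dict: "time": time; "joints": joint angles; "qvel": joint speeds; "joint_efforts": joint torques, N m; "tcp_pos": TCP position; "tcp_rot": TCP orientation; "contact_force": force on the tool from outside, world axes, zero at the start; "torque": the same for the moment, N m; "grip_width": finger opening in m.
Only numpy, scipy, OpenCV 4.12 (cv2) and the standard library are available. Lean on these libraries where they do the work, as an engineer would, in place of code of your own. Each camera call takes 0.05 s, during which the arm holds its last target.

## Working session

There is one attempt and no reset: what is moved stays moved. The work goes in short steps, Python scripts to look and compute and a shell command to move; the robot and the scene stay as the last step left them, time stands still between calls to the robot, and variables do not carry over. Pictures are saved under pics/ and viewed, and the job is handed in when it is done.

```bash
mkdir -p pics; ls; cat > h.py <<'E'
import numpy as np, cv2
from bench import read_state, optics, arm, finder
def shot(n,save=None):
    p=optics.read_camera(n)
    if save: cv2.imwrite('pics/'+save+'.png',p['frame'][:,:,::-1])
    return p
def ray(p,uv):
    K=p['camera_matrix'];k=p['k1']
    d=np.array([(uv[0]-K[0][2])/K[0][0],(uv[1]-K[1][2])/K[1][1]]);s=d.copy()
    for _ in range(30): s=d/(1+k*(s@s))
    return np.array(p['rotation'])@np.array([s[0],-s[1],-1.0])
def on_z(p,uv,z):
    r=ray(p,uv);o=np.array(p['origin']);return o+r*(z-o[2])/r[2]
def at_depth(p,uv):
    d=p['depth'][int(round(uv[1])),int(round(uv[0]))];return np.array(p['origin'])+ray(p,uv)*d
def proj(p,X):
    K=p['camera_matrix'];c=np.array(p['rotation']).T@(np.array(X)-np.array(p['origin']))
    s=np.array([c[0],-c[1]])/-c[2];s=s*(1+p['k1']*(s@s));return np.array([K[0][0]*s[0]+K[0][2],K[1][1]*s[1]+K[1][2]])
E
python3 - <<'E'
from h import *
s=read_state();print({k:np.round(v,3) for k,v in s.items()})
for n in ['top','side','wrist']:
    p=shot(n,n+'0');print(n,np.round(p['origin'],3),np.round(p['rotation'],3).tolist(),np.round(p['camera_matrix'],1).tolist(),p['k1'])
    for t in ['fixture','heater_insert','lever','knob_grip','clamp_arm','loupe','tweezers_b','note_pad']:
        print(t,[(np.round(f['bbox']).tolist(),round(f['confidence'],2)) for f in finder.look_for(p,t)][:3])
E
```

```text
pics
{'time': np.float64(0.0), 'joints': array([1.024, 0.314, 0.045, 1.304, 0.   , 1.431]), 'qvel': array([-0.001,  0.003, -0.   , -0.001, -0.001, -0.001]), 'joint_efforts': array([ 0.0000e+00, -4.8063e+01,  2.9853e+01,  1.9000e-02, -0.0000e+00,
        0.0000e+00]), 'tcp_pos': array([0.227, 0.528, 0.23 ]), 'tcp_rot': array([-0.   ,  0.202,  0.979, -0.001]), 'contact_force': array([-0.348,  1.022, -0.365]), 'torque': array([-0.006, -0.044,  0.016]), 'grip_width': np.float64(0.086)}
top [ 0.274 -0.154  1.411] [-0.7, -0.082, 0.043, 0.708] [[436.2, 0.0, 259.6], [0.0, 436.2, 192.5], [0.0, 0.0, 1.0]] 0.019289616688568434
fixture [([210.0, 166.0, 64.0, 48.0], 0.65)]
heater_insert [([270.0, 213.0, 24.0, 14.0], 0.81), ([215.0, 180.0, 12.0, 19.0], 0.73), ([268.0, 154.0, 22.0, 17.0], 0.7)]
lever [([236.0, 176.0, 37.0, 13.0], 0.7)]
knob_grip []
clamp_arm [([223.0, 175.0, 7.0, 8.0], 0.43)]
loupe [([295.0, 189.0, 16.0, 13.0], 0.71)]
tweezers_b [([222.0, 176.0, 13.0, 7.0], 0.54), ([208.0, 167.0, 62.0, 47.0], 0.52)]
note_pad []
side [ 0.528 -1.049  0.447] [0.826, 0.563, -0.004, 0.016] [[391.5, 0.0, 253.6], [0.0, 391.5, 195.6], [0.0, 0.0, 1.0]] -0.02244882430839358
fixture [([236.0, 186.0, 51.0, 33.0], 0.56)]
heater_insert [([230.0, 277.0, 42.0, 31.0], 0.91), ([210.0, 218.0, 17.0, 21.0], 0.68), ([282.0, 220.0, 27.0, 10.0], 0.59)]
lever [([259.0, 188.0, 10.0, 22.0], 0.52)]
knob_grip []
clamp_arm [([244.0, 233.0, 14.0, 17.0], 0.61)]
loupe [([243.0, 235.0, 15.0, 19.0], 0.76)]
tweezers_b []
note_pad [([212.0, 169.0, 14.0, 15.0], 0.67), ([257.0, 188.0, 21.0, 14.0], 0.28)]
wrist [0.16  0.558 0.374] [0.826, -0.123, -0.081, 0.545] [[309.2, 0.0, 259.1], [0.0, 309.2, 189.1], [0.0, 0.0, 1.0]] 0.021290761980965956
fixture []
heater_insert []
lever []
knob_grip []
clamp_arm []
loupe []
tweezers_b []
note_pad [([153.0, 314.0, 19.0, 28.0], 0.88)]
```

View images.

```bash
sed -i "s/np.array(p\['rotation'\])/Rm(p)/g" h.py; cat >> h.py <<'E'
from scipy.spatial.transform import Rotation as R
def Rm(p):
    w,x,y,z=p['rotation'];return R.from_quat([x,y,z,w]).as_matrix()
E
python3 - <<'E'
import cv2
a=cv2.imread('pics/top0.png')[120:250,170:350];cv2.imwrite('pics/top0z.png',cv2.resize(a,(800,578),interpolation=cv2.INTER_CUBIC))
a=cv2.imread('pics/side0.png')[150:330,160:360];cv2.imwrite('pics/side0z.png',cv2.resize(a,(667,600),interpolation=cv2.INTER_CUBIC))
E
```

```text
(no output)
```

View pics/top0.png

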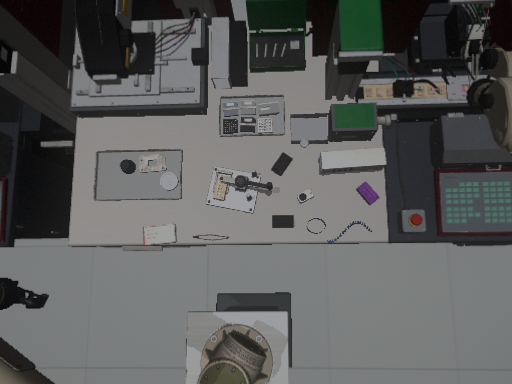

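View pics/top0z.png

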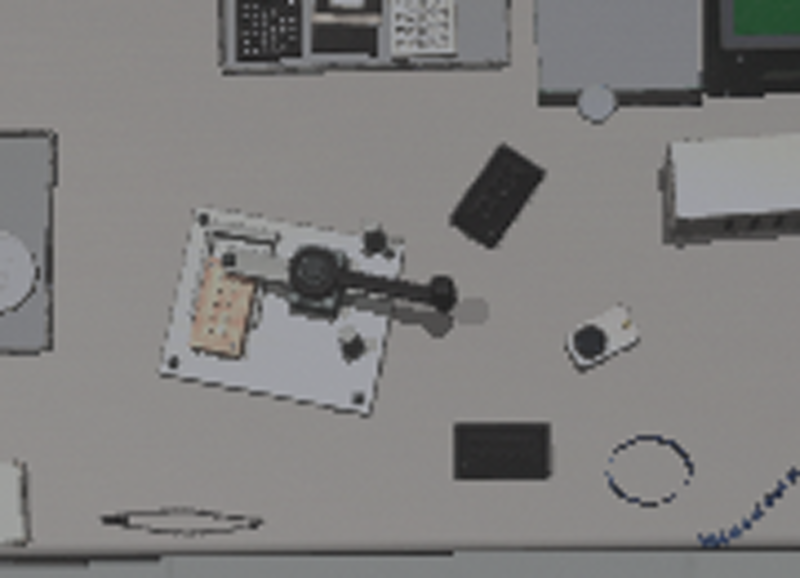

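View pics/side0z.png

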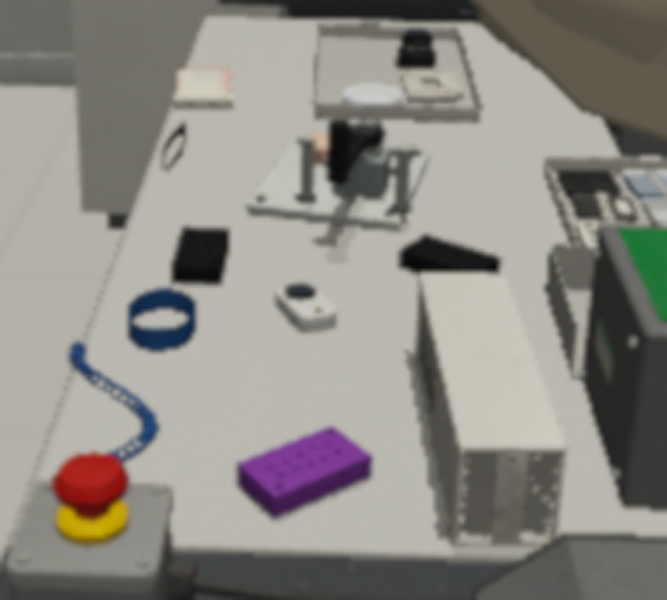

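View pics/wrist0.png

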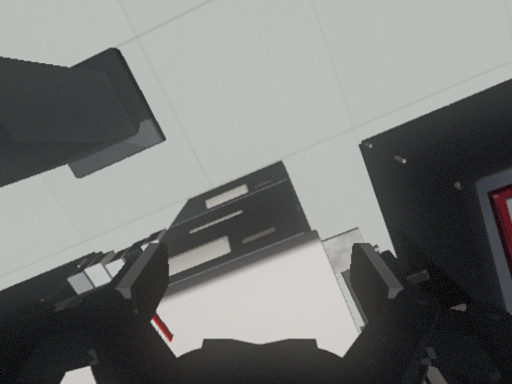

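```bash
python3 - <<'E'
from h import *
p=shot('top')
z=lambda u,v:(170+u/4.444-.4,120+v/4.446-.4)
C=[on_z(p,z(*c),.01)[:2] for c in [(198,207),(405,243),(370,413),(163,375)]]
print(np.round(C,3),np.mean(C,0))
C=np.array(C);print(np.linalg.norm(C-np.roll(C,-1,0),axis=1))
yaw=[np.arctan2(*(C[0]-C[3])[::-1]),np.arctan2(*(C[1]-C[2])[::-1]),np.arctan2(*(C[0]-C[1])[::-1])-np.pi/2];print(yaw)
print('knob',on_z(p,z(440,290),.107),'spindle',on_z(p,z(315,270),.08), 'insert c',on_z(p,z(223,307),.026))
print('ring/depth insert',at_depth(p,z(223,320)))
for f in finder.cut_out(p,'heater_insert'): print(f['bbox'],f['mask'].sum())
E
```

```text
[[ 0.619  0.073]
 [ 0.588 -0.081]
 [ 0.462 -0.055]
 [ 0.492  0.098]] [0.54024423 0.00876141]
[0.15785008 0.12930356 0.15584053 0.12902771]
[np.float64(-0.19148205642646207), np.float64(-0.2070333377315595), np.float64(-0.19520152930260126)]
knob [ 0.53301203 -0.11026902  0.107     ] spindle [ 0.55434164 -0.02145958  0.08      ] insert c [0.53933468 0.05153166 0.026     ]
ring/depth insert [0.52946364 0.05128623 0.02706966]
[270.4, 214.7, 23.7, 10.4] 256
[269.0, 157.2, 20.9, 15.5] 227
[357.8, 185.7, 21.4, 21.4] 273
[214.1, 175.3, 13.1, 25.4] 232
```

```bash
python3 -m creep '{"translation":[[0.25,-0.47,0.02],[0.25,-0.47,0.02],[0.25,-0.47,0.02],[0.25,-0.47,0.02],[0.25,-0.47,0.02],[0.25,-0.47,0.02],[0.25,-0.47,0.02],[0.25,-0.47,0.02],[0.25,-0.47,0.02],[0.25,-0.47,0.02],[0.25,-0.47,0.02],[0.25,-0.47,0.02],[0.25,-0.47,0.02]],"rot":[[0,0,-1.36],[0,0,-1.36],[0,0,-1.36],[0,0,-1.36],[0,0,-1.36],[0,0,-1.36],[0,0,-1.36],[0,0,-1.36],[0,0,-1.36],[0,0,-1.36],[0,0,-1.36],[0,0,-1.36],[0,0,-1.36]]}' 0
python3 - <<'E'
from h import *
s=read_state();print({k:np.round(v,3).tolist() for k,v in s.items()})
p=shot('wrist','w1');print(np.round(p['origin'],3))
for t in ['fixture','heater_insert','lever','knob_grip','clamp_arm']:
    print(t,[(np.round(f['bbox']).tolist(),round(f['confidence'],2)) for f in finder.look_for(p,t)][:3])
np.save('w1.npy',p,allow_pickle=True)
E
```

```text
time: 2.75
tcp_pos: [0.4776, 0.0575, 0.2512]
tcp_rot: [-0.0, 0.774, 0.634, -0.0]
contact_force: [0.4, 0.0, -0.4]
grip_width: -0.0002
{'time': 2.75, 'joints': [-0.048, 0.126, -0.144, 1.301, 0.0, 1.721], 'qvel': [0.038, -0.014, -0.014, 0.005, 0.002, 0.001], 'joint_efforts': [-1.127, -36.801, 30.272, -0.191, -0.073, -0.032], 'tcp_pos': [0.478, 0.057, 0.251], 'tcp_rot': [-0.0, 0.774, 0.634, -0.0], 'contact_force': [0.362, 0.003, -0.421], 'torque': [0.024, -0.002, -0.004], 'grip_width': -0.0}
[0.493 0.131 0.394]
fixture [([262.0, 121.0, 115.0, 156.0], 0.94)]
heater_insert [([281.0, 136.0, 56.0, 34.0], 0.92), ([332.0, 149.0, 18.0, 49.0], 0.62), ([360.0, 259.0, 58.0, 41.0], 0.58)]
lever [([324.0, 201.0, 34.0, 74.0], 0.69)]
knob_grip []
clamp_arm [([331.0, 150.0, 15.0, 50.0], 0.79)]
```

View pics/w1.png

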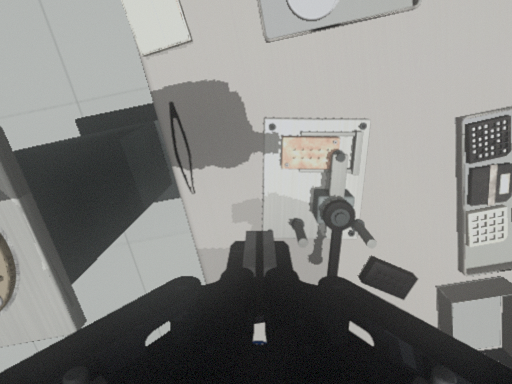

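```bash
python3 - <<'E'
import cv2
a=cv2.imread('pics/w1.png')[105:285,240:400];cv2.imwrite('pics/w1z.png',cv2.resize(a,(533,600),interpolation=cv2.INTER_CUBIC))
E
```

```text
(no output)
```

View pics/w1z.png

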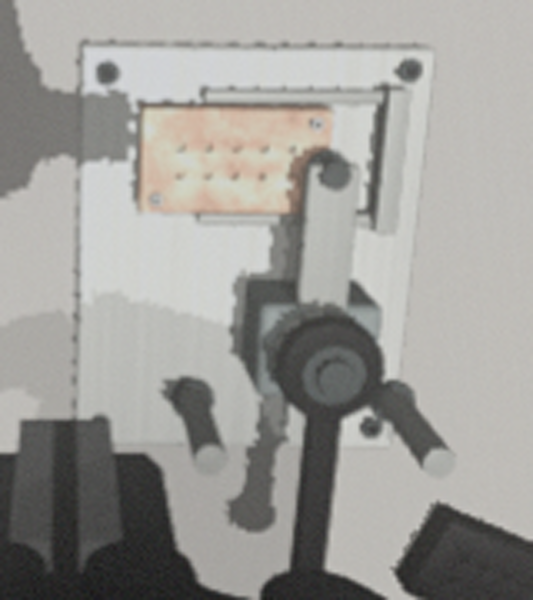

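```bash
python3 - <<'E'
from h import *
p=np.load('w1.npy',allow_pickle=True).item()
z=lambda u,v:(240+(u+.5)/3.3333-.5,105+(v+.5)/3.3333-.5)
TL=on_z(p,z(80,44),.01);TR=on_z(p,z(433,47),.01);BR=on_z(p,z(398,447),.01);L2=on_z(p,z(77,420),.01)
print(TL,TR,BR,L2,[np.linalg.norm(TL-TR),np.linalg.norm(TR-BR)])
d=TR-TL;print('yaw',np.arctan2(d[1],d[0]), np.arctan2(*(TL-L2)[1::-1])-np.pi/2,np.arctan2(*(TR-BR)[1::-1])-np.pi/2)
print('centre',(TL+BR)/2)
I=[on_z(p,z(*c),.026) for c in [(137,104),(331,105),(137,212)]]
print('ins',np.round(I,4)); y=-0.197
org=((TL+BR)/2)[:2]
for X in I+[on_z(p,z(335,375),.085),on_z(p,z(335,171),.05),on_z(p,z(374,180),.022),on_z(p,z(210,458),.08),on_z(p,z(438,460),.08),on_z(p,z(187,390),.01),on_z(p,z(395,390),.01)]:
    v=X[:2]-org;c,s=np.cos(y),np.sin(y);print(np.round([c*v[0]+s*v[1],-s*v[0]+c*v[1]],4))
for u in [(335,375),(305,375),(320,480),(310,560),(210,458),(438,460),(335,171),(325,240)]: print(u,at_depth(p,z(*u)))
s=read_state();print(s['tcp_pos'])
E
```

```text
[0.49276412 0.1042286  0.01      ] [0.61798991 0.07806501 0.01      ] [ 0.58928222 -0.07864078  0.01      ] [ 0.46323971 -0.04156401  0.01      ] [np.float64(0.12792979691059295), np.float64(0.15931364404036824)]
yaw -0.2059683968137174 -0.19980749951828836 -0.18118578941276375
centre [0.54102317 0.01279391 0.01      ]
ins [[0.5086 0.0811 0.026 ]
 [0.5758 0.0673 0.026 ]
 [0.5018 0.0426 0.026 ]]
[-0.0452  0.0606]
[0.0234 0.0603]
[-0.0443  0.0215]
[ 0.0161 -0.0184]
[0.0203 0.0412]
[0.0422 0.0326]
[-0.022  -0.0504]
[ 0.0542 -0.0509]
[-0.0215 -0.0554]
[ 0.0617 -0.0552]
(335, 375) [ 0.55593103 -0.01457877  0.07137511]
(305, 375) [ 0.54688781 -0.01478274  0.0665628 ]
(320, 480) [ 0.54730185 -0.05651678  0.06418936]
(310, 560) [ 0.53964375 -0.08755958  0.06451108]
(210, 458) [ 0.51043082 -0.03993104  0.06536082]
(438, 460) [ 0.58803172 -0.05518946  0.06684079]
(335, 171) [0.56950367 0.04871776 0.04773214]
(325, 240) [0.56386606 0.02441064 0.0446655 ]
[0.4770573  0.05916347 0.25144447]
```

```bash
python3 - <<'E'
from h import *
for i in range(3):
    p=shot('wrist');s=read_state();print(np.round(p['origin'],4),np.round(s['tcp_pos'],4),np.round(s['contact_force'],2))
np.save('w2.npy',p,allow_pickle=True);cv2.imwrite('pics/w2.png',p['frame'][:,:,::-1])
q=shot('top','t1');np.save('t1.npy',q,allow_pickle=True);q2=shot('side','s1');np.save('s1.npy',q2,allow_pickle=True)
print(proj(q,s['tcp_pos']),proj(q2,s['tcp_pos']),proj(p,s['tcp_pos']))
a=q['frame'][140:230,180:290,::-1];cv2.imwrite('pics/t1z.png',cv2.resize(a,None,fx=6.6,fy=6.6,interpolation=cv2.INTER_CUBIC))
a=q2['frame'][120:260,190:330,::-1];cv2.imwrite('pics/s1z.png',cv2.resize(a,None,fx=4.2,fy=4.2,interpolation=cv2.INTER_CUBIC))
a=p['frame'][105:285,240:400,::-1];cv2.imwrite('pics/w2z.png',cv2.resize(a,(533,600),interpolation=cv2.INTER_CUBIC))
E
```

```text
[0.4917 0.1328 0.3938] [0.4772 0.0591 0.2515] [-1.23 -0.46 -0.05]
[0.4918 0.1327 0.3938] [0.4772 0.0589 0.2514] [-0.45 -0.36 -0.32]
[0.4919 0.1326 0.3938] [0.4773 0.0588 0.2515] [-0.12 -0.45 -0.16]
[204.85827725 195.707627  ] [242.73777877 116.10010235] [258.60696113 249.07583216]
```

View pics/t1z.png

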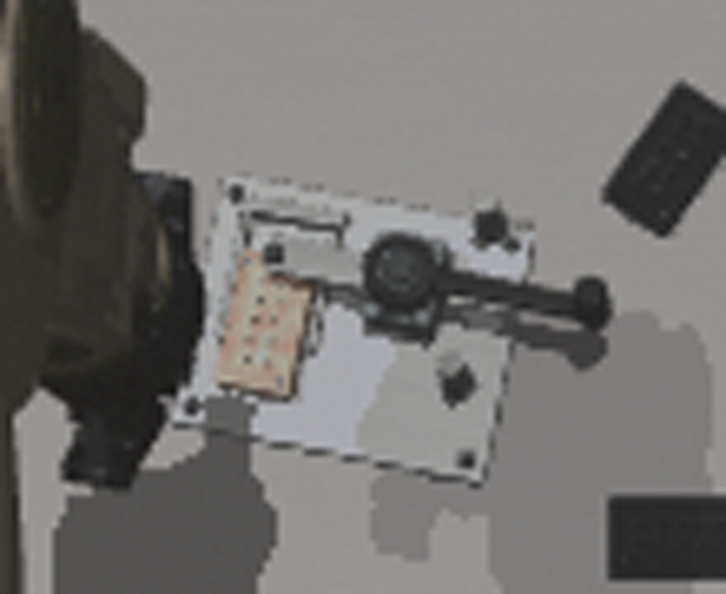

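View pics/s1z.png

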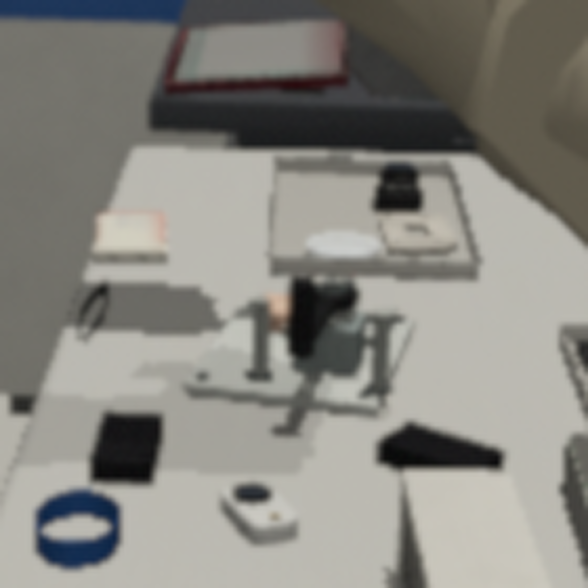

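View pics/w2z.png

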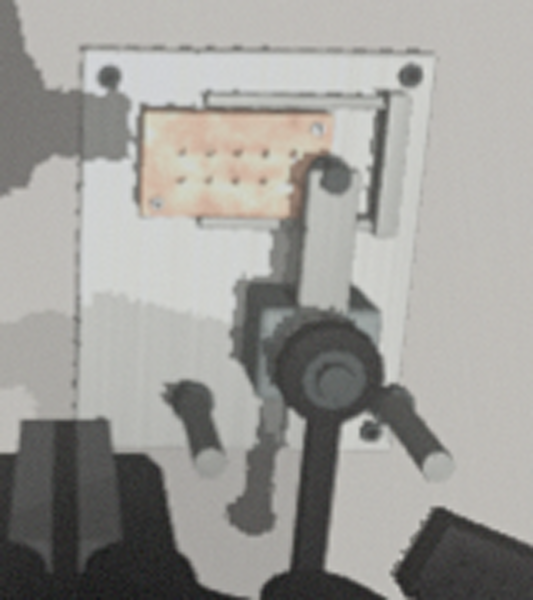

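```bash
python3 - <<'E'
from h import *
p=np.load('w2.npy',allow_pickle=True).item();q=np.load('t1.npy',allow_pickle=True).item()
zw=lambda u,v:(240+(u+.5)/3.3333-.5,105+(v+.5)/3.3333-.5)
zt=lambda u,v:(180+(u+.5)/6.6-.5,140+(v+.5)/6.6-.5)
y=-0.197;c,s=np.cos(y),np.sin(y)
def show(P,z,pts):
    C=[on_z(P,z(*k),.01)[:2] for k in pts['plate']];org=(np.array(C[0])+np.array(C[2]))/2;print('org',org)
    d=np.array(C[1])-C[0]
    for n,(uv,h) in pts.items() if 0 else [(k,v) for k,v in pts.items() if k!='plate']:
        X=on_z(P,z(*uv),h);v=X[:2]-org;print(n,np.round(X,4),'fix',np.round([c*v[0]+s*v[1],-s*v[0]+c*v[1]],4))
show(p,zw,dict(plate=[(82,47),(434,51),(393,449)],hub=((335,377),.0714),foot=((335,175),.05),i1=((140,108),.026),i2=((141,216),.026),far=((331,112),.026),stop=((385,150),.022),pl=((210,458),.066),pr=((438,463),.066)))
show(q,zt,dict(plate=[(218,178),(533,238),(483,486)],hub=((400,266),.0714),foot=((274,252),.05),knob=((592,303),.107),ibl=((218,385),.026),ibr=((292,398),.026),itr=((315,285),.026)))
print(at_depth(q,zt(592,300)),at_depth(q,zt(400,266)))
E
```

```text
org [0.54034779 0.01340067]
hub [ 0.556  -0.0138  0.0714] fix [ 0.0207 -0.0236]
foot [0.5688 0.0495 0.05  ] fix [0.0208 0.041 ]
i1 [0.5092 0.0809 0.026 ] fix [-0.0438  0.0601]
i2 [0.5029 0.0422 0.026 ] fix [-0.0424  0.0209]
far [0.5754 0.0665 0.026 ] fix [0.024 0.059]
stop [0.5939 0.0484 0.022 ] fix [0.0456 0.0448]
pl [ 0.5106 -0.0383  0.066 ] fix [-0.019  -0.0565]
pr [ 0.5886 -0.0553  0.066 ] fix [ 0.0607 -0.0579]
org [0.53849494 0.01202139]
hub [ 0.5576 -0.0197  0.0714] fix [ 0.025  -0.0273]
foot [0.5703 0.044  0.05  ] fix [0.0249 0.0376]
knob [ 0.5309 -0.1123  0.107 ] fix [ 0.0169 -0.1234]
ibl [0.5092 0.0747 0.026 ] fix [-0.041   0.0557]
ibr [0.5021 0.038  0.026 ] fix [-0.0408  0.0184]
itr [0.5584 0.027  0.026 ] fix [0.0166 0.0186]
[ 0.53211314 -0.11232083  0.10816367] [ 0.55695552 -0.0199666   0.07453135]
```

```bash
python3 -m creep '{"translation":[[0.001,0.006,-0.05],[0.001,0.006,-0.1],[0.001,0.006,-0.15],[0.001,0.006,-0.19],[0.001,0.006,-0.22],[0.001,0.006,-0.234],[0.001,0.006,-0.234],[0.001,0.006,-0.234]],"rot":[[0,0,0],[0,0,0],[0,0,0],[0,0,0],[0,0,0],[0,0,0],[0,0,0],[0,0,0]]}'
python3 - <<'E'
from h import *
p=shot('wrist','w3');s=read_state();print(s['tcp_pos'],s['contact_force'])
E
```

```text
time: 4.1
tcp_pos: [0.4788, 0.0642, 0.0176]
tcp_rot: [0.0, 0.773, 0.635, -0.0]
contact_force: [0.2, 0.4, 0.2]
grip_width: -0.0002
[0.47944342 0.06410864 0.01824576] [ 0.41844774 -0.02230564  0.96287255]
```

View pics/w3.png

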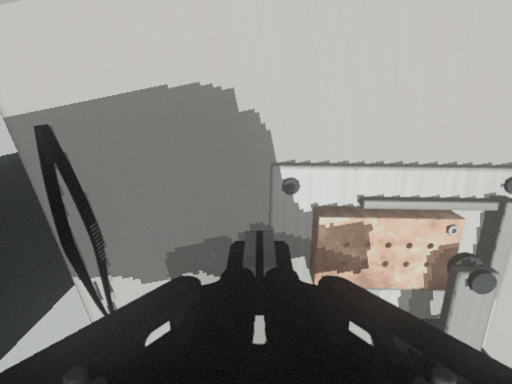

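```bash
python3 -m creep '{"translation":[[0.005,-0.001,0],[0.01,-0.002,0],[0.015,-0.003,0],[0.018,-0.0036,0],[0.021,-0.0042,0],[0.024,-0.0048,0],[0.027,-0.0054,0],[0.027,-0.0054,0]],"rot":[[0,0,0],[0,0,0],[0,0,0],[0,0,0],[0,0,0],[0,0,0],[0,0,0],[0,0,0]]}'
python3 - <<'E'
from h import *
p=shot('wrist','w4');s=read_state();print(s['tcp_pos'],s['contact_force'])
E
```

```text
time: 4.95
tcp_pos: [0.503, 0.0592, 0.0179]
tcp_rot: [-0.002, 0.773, 0.635, -0.002]
contact_force: [-9.1, 2.4, 12.6]
grip_width: -0.0003
[0.5029752  0.05921095 0.01782744] [-8.72442601  2.04183126 13.45583032]
```

View pics/w4.png

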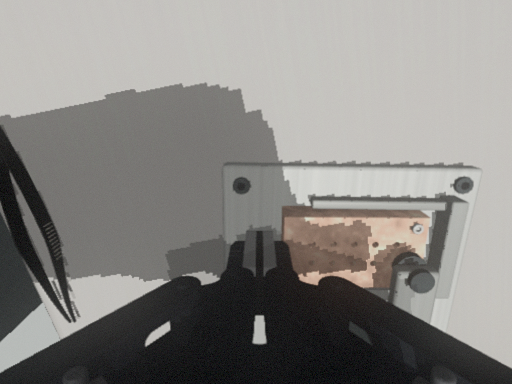

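```bash
python3 -m creep '{"translation":[[0.002,-0.0004,0],[0.004,-0.0008,0],[0.004,-0.0008,0],[0.004,-0.0008,0]],"rot":[[0,0,0],[0,0,0],[0,0,0],[0,0,0]]}'
python3 - <<'E'
from h import *
p=shot('wrist','w5');s=read_state();print(s['tcp_pos'],s['contact_force'],s['torque'])
cv2.imwrite('pics/w5z.png',cv2.resize(p['frame'][150:310,210:490,::-1],None,fx=2.8,fy=2.8,interpolation=cv2.INTER_CUBIC))
E
```

```text
time: 5.4
tcp_pos: [0.5068, 0.0585, 0.0179]
tcp_rot: [-0.002, 0.773, 0.635, -0.002]
contact_force: [-10.0, 1.7, 12.8]
grip_width: 0.0001
[0.50671134 0.05846576 0.01782703] [-10.3502686    0.93969086  12.62136351] [0.32684282 1.87940904 0.01392591]
```

View pics/w5z.png

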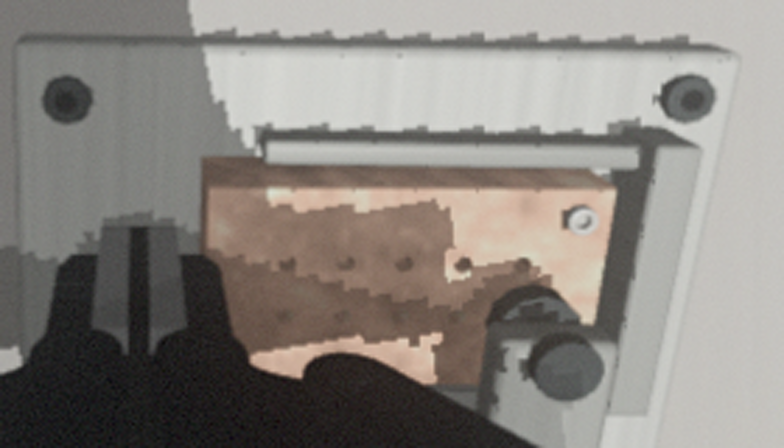

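```bash
python3 -m creep '{"translation":[[0.002,-0.0004,0],[0.004,-0.0008,0],[0.005,-0.001,0],[0.005,-0.001,0]],"rot":[[0,0,0],[0,0,0],[0,0,0],[0,0,0]]}'
python3 - <<'E'
from h import *
p=shot('wrist','w6');s=read_state();print(s['tcp_pos'],s['contact_force'],s['torque'])
cv2.imwrite('pics/w6z.png',cv2.resize(p['frame'][150:310,210:490,::-1],None,fx=2.8,fy=2.8,interpolation=cv2.INTER_CUBIC))
E
```

```text
time: 5.85
tcp_pos: [0.5117, 0.0575, 0.0178]
tcp_rot: [-0.002, 0.773, 0.635, -0.002]
contact_force: [-9.7, 1.6, 12.7]
grip_width: -0.0002
[0.51175632 0.05746656 0.01787419] [-10.10888461   2.42254446  12.891778  ] [0.3356658  1.84687084 0.00968671]
```

View pics/w6z.png

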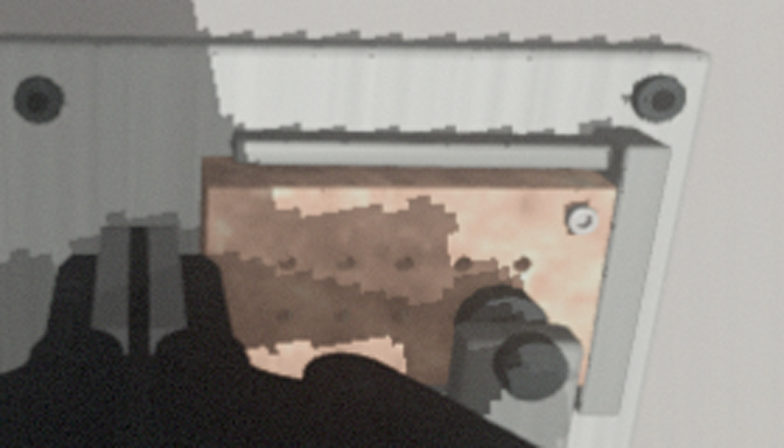

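```bash
python3 -m creep '{"translation":[[0.001,-0.0002,0],[0.002,-0.0004,0],[0.002,-0.0004,0]],"rot":[[0,0,0],[0,0,0],[0,0,0]]}'; python3 -m creep '{"translation":[[0.001,-0.0002,0],[0.002,-0.0004,0],[0.002,-0.0004,0]],"rot":[[0,0,0],[0,0,0],[0,0,0]]}'
```

```text
time: 6.2
tcp_pos: [0.5132, 0.0572, 0.0179]
tcp_rot: [-0.002, 0.773, 0.635, -0.002]
contact_force: [-10.9, 1.9, 13.9]
grip_width: 0.0006
time: 6.5
tcp_pos: [0.5138, 0.0571, 0.0178]
tcp_rot: [-0.003, 0.773, 0.635, -0.003]
contact_force: [-14.8, 2.5, 17.6]
grip_width: 0.0001
```

```bash
python3 -m creep '{"translation":[[0.001,-0.0002,0],[0.002,-0.0004,0],[0.002,-0.0004,0]],"rot":[[0,0,0],[0,0,0],[0,0,0]]}'
python3 - <<'E'
from h import *
p=shot('wrist','w7');s=read_state();print(s['tcp_pos'],s['contact_force'],s['torque'])
cv2.imwrite('pics/w7z.png',cv2.resize(p['frame'][150:310,210:490,::-1],None,fx=2.8,fy=2.8,interpolation=cv2.INTER_CUBIC))
E
```

```text
time: 6.8
tcp_pos: [0.5139, 0.057, 0.0177]
tcp_rot: [-0.004, 0.773, 0.635, -0.004]
contact_force: [-18.9, 2.5, 22.4]
grip_width: -0.0002
[0.5139009  0.05701365 0.01768882] [-18.6068159    4.05441139  22.3868879 ] [ 0.70101379  3.63025334 -0.04655772]
```

View pics/w7z.png

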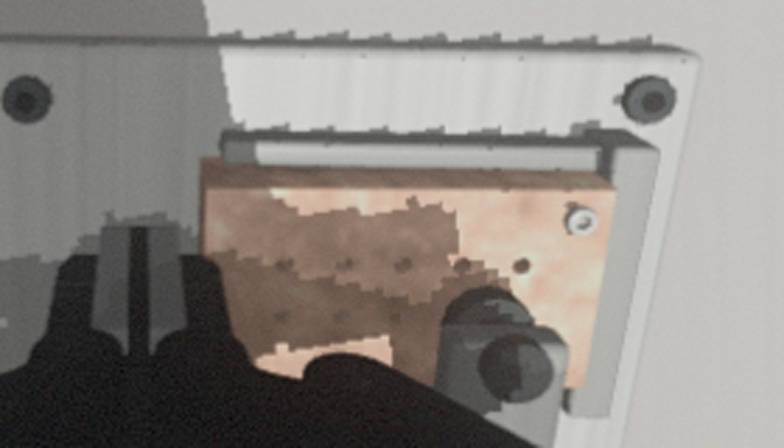

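```bash
python3 -m creep '{"translation":[[-0.02,0.004,0],[-0.04,0.008,0],[-0.04,0.008,0.05],[-0.04,0.008,0.1],[-0.04,0.008,0.15],[-0.04,0.008,0.19],[-0.02,-0.03,0.19],[-0.01,-0.07,0.19],[0,-0.11,0.19],[0.011,-0.15,0.19],[0.011,-0.165,0.19],[0.011,-0.165,0.19],[0.011,-0.165,0.19]],"rot":[[0,0,0],[0,0,0],[0,0,0],[0,0,0],[0,0,0],[0,0,0],[0,0,0],[0,0,0],[0,0,0],[0,0,0],[0,0,0],[0,0,0],[0,0,0]]}' 0.06
python3 - <<'E'
from h import *
p=shot('wrist','w8');s=read_state();print(s['tcp_pos'],s['contact_force']);np.save('w8.npy',p,allow_pickle=True)
for t in ['knob_grip','lever','heater_insert']: print(t,[(np.round(f['bbox']).tolist(),round(f['confidence'],2)) for f in finder.look_for(p,t)][:3])
q=shot('top','t8');np.save('t8.npy',q,allow_pickle=True)
E
```

```text
time: 8.15
tcp_pos: [0.5312, -0.109, 0.2072]
tcp_rot: [-0.0, 0.773, 0.634, 0.0]
contact_force: [-0.0, -0.5, 1.3]
grip_width: 0.06
[ 0.53116405 -0.10837952  0.20730461] [-0.23179857  0.30630503 -0.00247988]
knob_grip [([254.0, 168.0, 20.0, 31.0], 0.9)]
lever [([242.0, 51.0, 46.0, 147.0], 0.95)]
heater_insert [([158.0, 180.0, 51.0, 66.0], 0.94), ([312.0, 158.0, 67.0, 51.0], 0.78), ([217.0, 0.0, 74.0, 23.0], 0.71)]
```

View pics/w8.png

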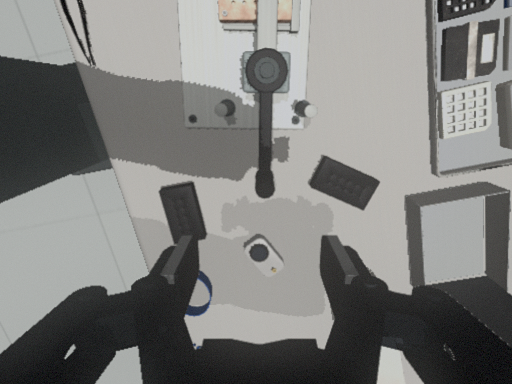

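View pics/t8.png

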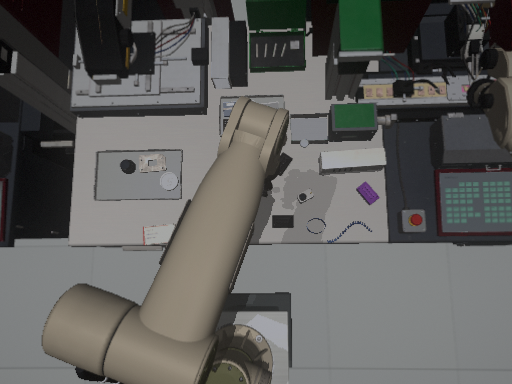

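```bash
python3 - <<'E'
from h import *
p=np.load('w8.npy',allow_pickle=True).item()
cv2.imwrite('pics/w8z.png',cv2.resize(p['frame'][40:220,190:340,::-1],None,fx=3.3333,fy=3.3333,interpolation=cv2.INTER_CUBIC))
d=p['depth']
print(np.round(d[165:202:3,258:272:2],3))
for uv in [(264,186),(264,190),(266,70)]: print(at_depth(p,uv))
E
```

```text
[[0.357 0.291 0.291 0.291 0.291 0.292 0.291]
 [0.359 0.293 0.292 0.292 0.292 0.291 0.293]
 [0.293 0.293 0.286 0.287 0.285 0.291 0.293]
 [0.285 0.28  0.276 0.274 0.274 0.277 0.28 ]
 [0.274 0.268 0.266 0.264 0.264 0.266 0.268]
 [0.265 0.259 0.257 0.254 0.254 0.256 0.258]
 [0.257 0.254 0.254 0.253 0.252 0.253 0.255]
 [0.254 0.254 0.254 0.254 0.253 0.253 0.254]
 [0.254 0.254 0.254 0.254 0.254 0.255 0.253]
 [0.255 0.256 0.256 0.255 0.255 0.255 0.253]
 [0.257 0.256 0.256 0.256 0.    0.256 0.255]
 [0.369 0.369 0.26  0.258 0.257 0.258 0.369]
 [0.37  0.371 0.372 0.37  0.369 0.37  0.369]]
[ 0.53618976 -0.10596924  0.10609922]
[ 0.53558261 -0.10905613  0.10703121]
[ 0.55557706 -0.01669343  0.07071148]
```

View pics/w8z.png

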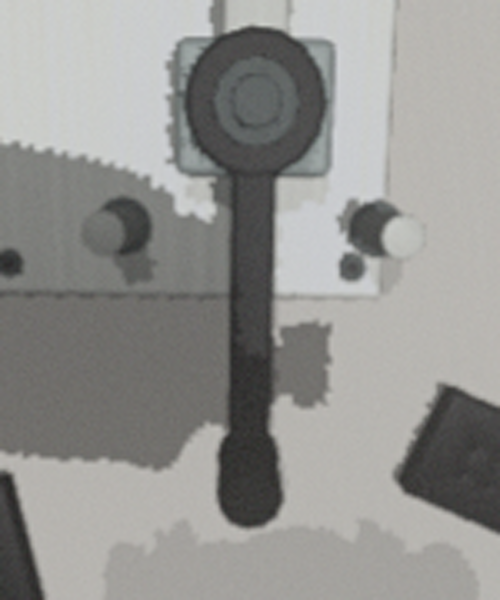

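```bash
python3 -m creep '{"translation":[[0.004,0,-0.04],[0.004,0,-0.08],[0.004,0,-0.11],[0.004,0,-0.133],[0.004,0,-0.133],[0.004,0,-0.133]],"rot":[[0,0,0],[0,0,0],[0,0,0],[0,0,0],[0,0,0],[0,0,0]]}' 0.045
python3 - <<'E'
from h import *
p=shot('wrist','w9');s=read_state();print(s['tcp_pos'],s['contact_force']);np.save('w9.npy',p,allow_pickle=True)
cv2.imwrite('pics/w9z.png',cv2.resize(p['frame'][40:300,130:390,::-1],None,fx=2.3,fy=2.3,interpolation=cv2.INTER_CUBIC))
print(proj(p,s['tcp_pos']),finder.look_for(p,'knob_grip'))
E
```

```text
time: 9.0
tcp_pos: [0.5355, -0.1087, 0.0747]
tcp_rot: [-0.0, 0.773, 0.635, -0.0]
contact_force: [-0.4, -0.2, 0.4]
grip_width: 0.0453
[ 0.53635703 -0.10911528  0.075595  ] [-0.6173353  -0.48384878  0.601285  ]
[260.18406478 250.10062445] [{'bbox': [239.3, 230.1, 40.8, 72.2], 'confidence': 0.91}, {'bbox': [223.3, 4.9, 80.0, 297.8], 'confidence': 0.38}]
```

View pics/w9z.png

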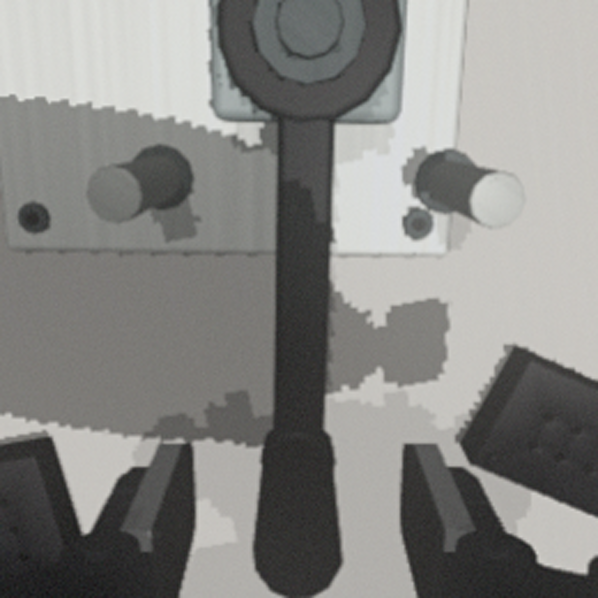

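```bash
python3 -m creep '{"translation":[[0,0,0],[0,0,0],[0,0,0],[0,0,0],[0,0,0],[0,0,0]],"rot":[[0,0,0],[0,0,0],[0,0,0],[0,0,0],[0,0,0],[0,0,0]]}' 0.005
python3 - <<'E'
from h import *
p=shot('wrist','w10');s=read_state();print(s['tcp_pos'],s['contact_force'],s['grip_width'])
S=np.array([.556,-.0168]);k=s['tcp_pos'][:2]-S;print(np.linalg.norm(k),'a',-(np.arctan2(k[1],k[0])+np.pi/2+.197))
cv2.imwrite('pics/w10z.png',cv2.resize(p['frame'][40:300,130:390,::-1],None,fx=2.3,fy=2.3,interpolation=cv2.INTER_CUBIC))
E
```

```text
time: 9.7
tcp_pos: [0.536, -0.1097, 0.0748]
tcp_rot: [0.001, 0.773, 0.634, 0.0]
contact_force: [-0.1, -2.4, 4.5]
grip_width: 0.0156
[ 0.53599428 -0.10975866  0.07476238] [ 0.10982168 -1.66977771  3.89242596] 0.015247183634042483
0.09508701988982113 a 0.014977745803211484
```

View pics/w10z.png

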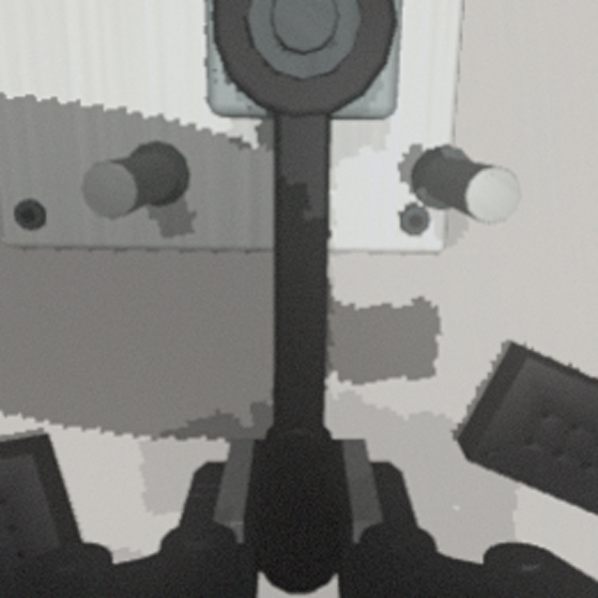

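```bash
cat >> h.py <<'E'
S=np.array([.556,-.0168]);YAW=-.197
def kn(a): f=-np.pi/2+YAW-a; return S+.095*np.array([np.cos(f),np.sin(f)])
def table(a0,angs):
    for a in angs: print(round(a,3),np.round(kn(a)-kn(a0),4).tolist())
def rep():
    s=read_state();k=s['tcp_pos'][:2]-S;a=-(np.arctan2(k[1],k[0])+np.pi/2-YAW);f=-np.pi/2+YAW-a
    r=np.array([np.cos(f),np.sin(f)]);t=np.array([np.sin(f),-np.cos(f)]);F=np.array(s['contact_force'])
    print('t',round(float(s['time']),2),'a',round(float(a),3),'r',round(float(np.linalg.norm(k)),4),'z',round(float(s['tcp_pos'][2]),4),'Ft',round(float(F[:2]@t),2),'Fr',round(float(F[:2]@r),2),'Fz',round(float(F[2]),2),'w',round(float(s['grip_width']),4))
E
python3 - <<'E'
from h import *
rep();table(.015,np.arange(.075,.65,.06))
E
```

```text
t 9.75 a 0.015 r 0.0951 z 0.0748 Ft -0.46 Fr 1.61 Fz 3.89 w 0.0152
0.075 [-0.0055, 0.0014]
0.135 [-0.011, 0.0031]
0.195 [-0.0163, 0.0051]
0.255 [-0.0215, 0.0074]
0.315 [-0.0266, 0.0101]
0.375 [-0.0314, 0.013]
0.435 [-0.0361, 0.0162]
0.495 [-0.0406, 0.0197]
0.555 [-0.0449, 0.0235]
0.615 [-0.0489, 0.0275]
```

```bash
python3 -m creep '{"translation":[[-0.0055,0.0014,0],[-0.011,0.0031,0],[-0.0163,0.0051,0],[-0.0215,0.0074,0],[-0.0266,0.0101,0]],"rot":[[0,0,0],[0,0,0],[0,0,0],[0,0,0],[0,0,0]]}'
python3 - <<'E'
from h import *
rep()
E
```

```text
time: 10.25
tcp_pos: [0.5088, -0.0994, 0.0747]
tcp_rot: [0.001, 0.773, 0.634, 0.0]
contact_force: [1.8, -4.2, 4.5]
grip_width: 0.0154
t 10.25 a 0.322 r 0.0951 z 0.0747 Ft -3.63 Fr 2.75 Fz 4.45 w 0.0154
```

```bash
python3 -m creep '{"translation":[[-0.0048,0.0029,0],[-0.0095,0.0061,0],[-0.014,0.0096,0],[-0.0183,0.0134,0],[-0.021,0.016,0]],"rot":[[0,0,0],[0,0,0],[0,0,0],[0,0,0],[0,0,0]]}'
python3 - <<'E'
from h import *
rep();optics.read_camera('top');rep()
table(.595,np.arange(.5,-.62,-.1))
E
```

```text
time: 10.75
tcp_pos: [0.4873, -0.0828, 0.0744]
tcp_rot: [-0.0, 0.773, 0.635, -0.0]
contact_force: [1.0, -4.1, 4.9]
grip_width: 0.0153
t 10.75 a 0.609 r 0.0953 z 0.0744 Ft -3.67 Fr 2.11 Fz 4.86 w 0.0153
t 10.8 a 0.615 r 0.0953 z 0.0744 Ft -3.26 Fr 1.5 Fz 5.01 w 0.0153
0.5 [0.0066, -0.0061]
0.4 [0.0142, -0.0118]
0.3 [0.0223, -0.0168]
0.2 [0.0309, -0.0209]
0.1 [0.0398, -0.0241]
0.0 [0.049, -0.0264]
-0.1 [0.0584, -0.0278]
-0.2 [0.0679, -0.0283]
-0.3 [0.0774, -0.0278]
-0.4 [0.0868, -0.0263]
-0.5 [0.096, -0.0239]
-0.6 [0.1049, -0.0207]
```

```bash
python3 -m creep '{"translation":[[0,0,0.005],[0,0,0.009],[0.0066,-0.0061,0.009],[0.0142,-0.0118,0.009],[0.0223,-0.0168,0.009],[0.0309,-0.0209,0.009],[0.0398,-0.0241,0.009],[0.049,-0.0264,0.009],[0.0584,-0.0278,0.009],[0.0679,-0.0283,0.009],[0.0774,-0.0278,0.009],[0.0868,-0.0263,0.009],[0.096,-0.0239,0.009],[0.098,-0.0233,0.009],[0.098,-0.0233,0.009]],"rot":[[0,0,0],[0,0,0],[0,0,0],[0,0,0],[0,0,0],[0,0,0],[0,0,0],[0,0,0],[0,0,0],[0,0,0],[0,0,0],[0,0,0],[0,0,0],[0,0,0],[0,0,0]]}'
python3 - <<'E'
from h import *
rep()
E
```

```text
time: 12.3
tcp_pos: [0.5865, -0.1064, 0.0833]
tcp_rot: [0.0, 0.773, 0.635, 0.0]
contact_force: [-0.2, 1.3, -4.1]
grip_width: 0.0152
t 12.3 a -0.525 r 0.0946 z 0.0833 Ft -0.29 Fr -1.32 Fz -4.09 w 0.0152
```

```bash
python3 -m creep '{"translation":[[0,0,-0.005],[0,0,-0.0095],[0,0,-0.0095]],"rot":[[0,0,0],[0,0,0],[0,0,0]]}'
python3 - <<'E'
from h import *
rep(); table(-.52,list(np.arange(-.46,.6,.06))+[.6])
E
```

```text
time: 12.6
tcp_pos: [0.5865, -0.107, 0.0746]
tcp_rot: [0.001, 0.773, 0.634, 0.0]
contact_force: [-1.5, 2.0, 3.9]
grip_width: 0.0152
t 12.6 a -0.523 r 0.0952 z 0.0746 Ft 0.79 Fr -2.43 Fz 3.92 w 0.0152
-0.46 [-0.0055, -0.0016]
-0.4 [-0.011, -0.003]
-0.34 [-0.0166, -0.0039]
-0.28 [-0.0223, -0.0046]
-0.22 [-0.028, -0.0049]
-0.16 [-0.0337, -0.0048]
-0.1 [-0.0394, -0.0045]
-0.04 [-0.045, -0.0037]
0.02 [-0.0506, -0.0027]
0.08 [-0.0561, -0.0013]
0.14 [-0.0616, 0.0004]
0.2 [-0.0669, 0.0025]
0.26 [-0.0721, 0.0048]
0.32 [-0.0771, 0.0075]
0.38 [-0.082, 0.0105]
0.44 [-0.0867, 0.0137]
0.5 [-0.0911, 0.0172]
0.56 [-0.0954, 0.021]
0.6 [-0.0981, 0.0237]
```

```bash
python3 -m creep '{"translation":[[-0.0055,-0.0016,0],[-0.011,-0.003,0],[-0.0166,-0.0039,0],[-0.0223,-0.0046,0],[-0.028,-0.0049,0],[-0.0337,-0.0048,0],[-0.0394,-0.0045,0]],"rot":[[0,0,0],[0,0,0],[0,0,0],[0,0,0],[0,0,0],[0,0,0],[0,0,0]]}'
python3 - <<'E'
from h import *
rep()
table(-.1,np.arange(-.04,.2,.06))
table(.14,np.arange(.2,.4,.06))
table(.38,np.arange(.44,.64,.06))
E
```

```text
time: 13.3
tcp_pos: [0.5468, -0.1116, 0.0744]
tcp_rot: [0.001, 0.773, 0.634, 0.0]
contact_force: [4.7, -1.2, 5.0]
grip_width: 0.0155
t 13.3 a -0.1 r 0.0953 z 0.0744 Ft -4.76 Fr 0.73 Fz 4.97 w 0.0155
-0.04 [-0.0057, 0.0007]
0.02 [-0.0113, 0.0018]
0.08 [-0.0168, 0.0032]
0.14 [-0.0222, 0.0049]
0.2 [-0.0275, 0.0069]
0.2 [-0.0053, 0.002]
0.26 [-0.0105, 0.0044]
0.32 [-0.0155, 0.0071]
0.38 [-0.0204, 0.01]
0.44 [-0.0047, 0.0033]
0.5 [-0.0092, 0.0068]
0.56 [-0.0134, 0.0106]
0.62 [-0.0174, 0.0146]
```

Running free (about 4.8 N moving). Continuing in shorter bursts.

```bash
python3 -m creep '{"translation":[[-0.0057,0.0007,0],[-0.0113,0.0018,0],[-0.0168,0.0032,0],[-0.0222,0.0049,0]],"rot":[[0,0,0],[0,0,0],[0,0,0],[0,0,0]]}'; python3 -c "
from h import *
rep()"
python3 -m creep '{"translation":[[-0.0053,0.002,0],[-0.0105,0.0044,0]],"rot":[[0,0,0],[0,0,0]]}'; python3 -c "
from h import *
rep()"
```

```text
time: 13.7
tcp_pos: [0.5244, -0.1067, 0.0743]
tcp_rot: [0.001, 0.773, 0.634, 0.0]
contact_force: [3.0, -1.2, 4.8]
grip_width: 0.0152
t 13.7 a 0.141 r 0.0953 z 0.0743 Ft -3.23 Fr 0.13 Fz 4.8 w 0.0152
time: 13.9
tcp_pos: [0.5139, -0.1024, 0.0743]
tcp_rot: [0.001, 0.773, 0.634, -0.0]
contact_force: [4.0, -0.9, 4.9]
grip_width: 0.0149
t 13.9 a 0.26 r 0.0953 z 0.0743 Ft -4.01 Fr -1.0 Fz 4.88 w 0.0149
```

```bash
python3 -m creep '{"translation":[[-0.005,0.0027,0],[-0.0099,0.0056,0]],"rot":[[0,0,0],[0,0,0]]}'; python3 -c "
from h import *
rep()"
python3 -m creep '{"translation":[[-0.0047,0.0033,0],[-0.0092,0.0068,0]],"rot":[[0,0,0],[0,0,0]]}'; python3 -c "
from h import *
rep()"
```

```text
time: 14.1
tcp_pos: [0.5041, -0.0968, 0.0743]
tcp_rot: [0.001, 0.773, 0.634, -0.0]
contact_force: [3.8, -0.9, 5.7]
grip_width: 0.0154
t 14.1 a 0.378 r 0.0954 z 0.0743 Ft -3.67 Fr -1.29 Fz 5.66 w 0.0154
time: 14.3
tcp_pos: [0.4949, -0.0901, 0.0743]
tcp_rot: [0.001, 0.773, 0.634, -0.0]
contact_force: [3.2, -1.1, 5.1]
grip_width: 0.0155
t 14.3 a 0.498 r 0.0954 z 0.0743 Ft -3.23 Fr -1.2 Fz 5.07 w 0.0155
```

```bash
python3 -m creep '{"translation":[[-0.0042,0.0038,0],[-0.007,0.0065,0]],"rot":[[0,0,0],[0,0,0]]}'; python3 -c "
from h import *
rep();optics.read_camera('top');rep()"
```

```text
time: 14.5
tcp_pos: [0.4878, -0.0835, 0.0743]
tcp_rot: [0.001, 0.773, 0.634, -0.0]
contact_force: [3.9, -2.0, 5.8]
grip_width: 0.0152
t 14.5 a 0.6 r 0.0954 z 0.0743 Ft -4.15 Fr -1.42 Fz 5.79 w 0.0152
t 14.55 a 0.607 r 0.0955 z 0.0742 Ft -2.61 Fr -1.4 Fz 6.0 w 0.015
```

```bash
python3 -m creep '{"translation":[[0,0,0.005],[0,0,0.009],[0.0068,-0.0064,0.009],[0.0144,-0.0121,0.009],[0.0225,-0.0171,0.009],[0.0311,-0.0212,0.009],[0.04,-0.0244,0.009],[0.0492,-0.0267,0.009],[0.0586,-0.0281,0.009],[0.0681,-0.0286,0.009],[0.0776,-0.0281,0.009],[0.087,-0.0266,0.009],[0.0962,-0.0242,0.009],[0.0982,-0.0236,0.009],[0.0982,-0.0236,0.009],[0.0982,-0.0236,0.004],[0.0982,-0.0236,-0.0005],[0.0982,-0.0236,-0.0005]],"rot":[[0,0,0],[0,0,0],[0,0,0],[0,0,0],[0,0,0],[0,0,0],[0,0,0],[0,0,0],[0,0,0],[0,0,0],[0,0,0],[0,0,0],[0,0,0],[0,0,0],[0,0,0],[0,0,0],[0,0,0],[0,0,0]]}'
python3 - <<'E'
from h import *
rep()
E
```

```text
time: 16.35
tcp_pos: [0.5867, -0.107, 0.0743]
tcp_rot: [0.001, 0.773, 0.634, 0.001]
contact_force: [-1.2, 2.4, 4.8]
grip_width: 0.0153
t 16.35 a -0.525 r 0.0952 z 0.0743 Ft 0.36 Fr -2.67 Fz 4.81 w 0.0153
```

Dropped in again. Short bursts clockwise with force checks.

```bash
python3 -m creep '{"translation":[[-0.0055,-0.0016,0],[-0.011,-0.003,0],[-0.0138,-0.0035,0]],"rot":[[0,0,0],[0,0,0],[0,0,0]]}'; python3 -c "
from h import *
rep();table(-.37,[-.32,-.27,-.22,-.17]);table(-.27,[-.22,-.17]);table(-.17,[-.12,-.07]);table(-.07,[-.02,.03])"
```

```text
time: 16.65
tcp_pos: [0.5732, -0.1104, 0.0745]
tcp_rot: [0.001, 0.773, 0.634, 0.001]
contact_force: [4.3, 2.3, 4.2]
grip_width: 0.015
t 16.65 a -0.379 r 0.0952 z 0.0745 Ft -4.69 Fr -1.5 Fz 4.23 w 0.015
-0.32 [-0.0047, -0.0007]
-0.27 [-0.0094, -0.0012]
-0.22 [-0.0142, -0.0014]
-0.17 [-0.0189, -0.0014]
-0.22 [-0.0047, -0.0002]
-0.17 [-0.0095, -0.0002]
-0.12 [-0.0047, 0.0002]
-0.07 [-0.0095, 0.0007]
-0.02 [-0.0047, 0.0007]
0.03 [-0.0093, 0.0017]
```

```bash
python3 -m creep '{"translation":[[-0.0047,-0.0007,0],[-0.0094,-0.0012,0]],"rot":[[0,0,0],[0,0,0]]}'; python3 -c "
from h import *
rep()"
python3 -m creep '{"translation":[[-0.0047,-0.0002,0]],"rot":[[0,0,0]]}'; python3 -c "
from h import *
rep()"
```

```text
time: 16.85
tcp_pos: [0.5638, -0.1117, 0.0743]
tcp_rot: [0.001, 0.773, 0.634, 0.001]
contact_force: [4.5, 2.0, 5.4]
grip_width: 0.0153
t 16.85 a -0.279 r 0.0953 z 0.0743 Ft -4.66 Fr -1.64 Fz 5.39 w 0.0153
time: 16.95
tcp_pos: [0.5592, -0.112, 0.0742]
tcp_rot: [0.002, 0.773, 0.634, 0.001]
contact_force: [5.9, 1.2, 5.1]
grip_width: 0.0149
t 16.95 a -0.23 r 0.0953 z 0.0742 Ft -5.94 Fr -1.01 Fz 5.1 w 0.0149
```

```bash
python3 -m creep '{"translation":[[-0.0048,0,0]],"rot":[[0,0,0]]}'; python3 -c "
from h import *
rep()"
```

```text
time: 17.05
tcp_pos: [0.5546, -0.1121, 0.0743]
tcp_rot: [0.002, 0.773, 0.634, 0.001]
contact_force: [6.3, 0.9, 4.4]
grip_width: 0.0151
t 17.05 a -0.183 r 0.0953 z 0.0743 Ft -6.24 Fr -1.03 Fz 4.41 w 0.0151
```

```bash
python3 -m creep '{"translation":[[-0.0047,0.0002,0]],"rot":[[0,0,0]]}'; python3 -c "
from h import *
rep()"
```

```text
time: 17.15
tcp_pos: [0.5501, -0.1119, 0.0743]
tcp_rot: [0.002, 0.773, 0.634, 0.001]
contact_force: [6.5, 1.0, 4.3]
grip_width: 0.0154
t 17.15 a -0.135 r 0.0953 z 0.0743 Ft -6.43 Fr -1.35 Fz 4.29 w 0.0154
```

```bash
python3 -m creep '{"translation":[[-0.0038,0.0004,0]],"rot":[[0,0,0]]}'; python3 -c "
from h import *
rep()"
```

```text
time: 17.25
tcp_pos: [0.5464, -0.1116, 0.0744]
tcp_rot: [0.002, 0.773, 0.634, 0.001]
contact_force: [6.2, 0.6, 4.8]
grip_width: 0.0155
t 17.25 a -0.096 r 0.0953 z 0.0744 Ft -6.14 Fr -1.23 Fz 4.81 w 0.0155
```

```bash
python3 -m creep '{"translation":[[0,0,0],[0,0,0]],"rot":[[0,0,0],[0,0,0]]}'; python3 -c "
from h import *
rep();
for i in range(3): optics.read_camera('top');rep()"
```

```text
time: 17.45
tcp_pos: [0.546, -0.1116, 0.0743]
tcp_rot: [0.002, 0.773, 0.634, 0.001]
contact_force: [5.0, -0.4, 5.0]
grip_width: 0.0154
t 17.45 a -0.092 r 0.0953 z 0.0743 Ft -5.03 Fr -0.11 Fz 4.97 w 0.0154
t 17.5 a -0.092 r 0.0953 z 0.0743 Ft -4.76 Fr -0.35 Fz 5.24 w 0.0155
t 17.55 a -0.092 r 0.0953 z 0.0742 Ft -5.58 Fr -0.47 Fz 5.64 w 0.0154
t 17.6 a -0.092 r 0.0953 z 0.0742 Ft -3.79 Fr -0.76 Fz 4.97 w 0.0151
```

```bash
python3 -m creep '{"translation":[[-0.003,0.0004,0]],"rot":[[0,0,0]]}'; python3 -c "
from h import *
rep()"; python3 -m creep '{"translation":[[-0.003,0.0005,0]],"rot":[[0,0,0]]}'; python3 -c "
from h import *
rep()";  python3 -m creep '{"translation":[[0,0,0],[0,0,0]],"rot":[[0,0,0],[0,0,0]]}'; python3 -c "
from h import *
rep();
for i in range(4): optics.read_camera('top');rep()"
```

```text
time: 17.7
tcp_pos: [0.5439, -0.1113, 0.0744]
tcp_rot: [0.002, 0.773, 0.634, 0.001]
contact_force: [6.3, -0.1, 4.5]
grip_width: 0.0151
t 17.7 a -0.07 r 0.0953 z 0.0744 Ft -6.22 Fr -0.66 Fz 4.46 w 0.0151
time: 17.8
tcp_pos: [0.541, -0.1109, 0.0744]
tcp_rot: [0.002, 0.773, 0.634, 0.001]
contact_force: [8.3, -0.3, 4.1]
grip_width: 0.0154
t 17.8 a -0.039 r 0.0953 z 0.0744 Ft -8.22 Fr -1.01 Fz 4.11 w 0.0154
time: 18.0
tcp_pos: [0.5406, -0.1108, 0.0744]
tcp_rot: [0.002, 0.773, 0.634, 0.001]
contact_force: [6.7, -1.1, 5.0]
grip_width: 0.0157
t 18.0 a -0.034 r 0.0953 z 0.0744 Ft -6.75 Fr 0.05 Fz 5.01 w 0.0157
t 18.05 a -0.034 r 0.0953 z 0.0744 Ft -6.74 Fr -0.26 Fz 4.85 w 0.0153
t 18.1 a -0.034 r 0.0953 z 0.0743 Ft -6.32 Fr -1.47 Fz 4.91 w 0.0154
t 18.15 a -0.034 r 0.0953 z 0.0743 Ft -6.33 Fr -1.26 Fz 4.66 w 0.0152
t 18.2 a -0.035 r 0.0953 z 0.0744 Ft -6.07 Fr -0.26 Fz 4.7 w 0.0153
```

```bash
python3 -m creep '{"translation":[[0,0,0],[0,0,0],[0,0,0],[0,0,0]],"rot":[[0,0,0],[0,0,0],[0,0,0],[0,0,0]]}' 0.045; python3 - <<'E'
from h import *
rep();p=shot('wrist','w11')
cv2.imwrite('pics/w11z.png',cv2.resize(p['frame'][40:300,130:390,::-1],None,fx=2.3,fy=2.3,interpolation=cv2.INTER_CUBIC))
E
```

```text
time: 18.6
tcp_pos: [0.5374, -0.1096, 0.0725]
tcp_rot: [-0.001, 0.773, 0.634, -0.001]
contact_force: [-0.2, 0.2, -0.6]
grip_width: 0.0451
t 18.6 a 0.001 r 0.0946 z 0.0725 Ft 0.2 Fr -0.12 Fz -0.61 w 0.0451
```

View pics/w11z.png

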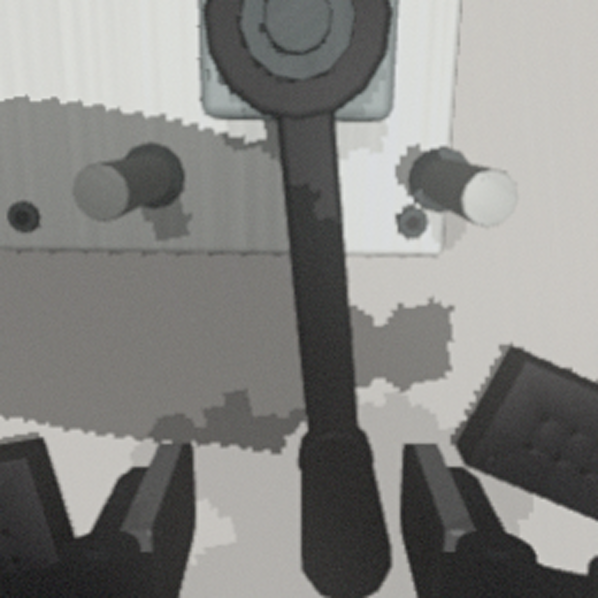

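```bash
python3 -m creep '{"translation":[[0,0,0],[0,0,0],[0,0,0],[0,0,0],[0,0,0]],"rot":[[0,0,0],[0,0,0],[0,0,0],[0,0,0],[0,0,0]]}'; python3 - <<'E'
from h import *
rep();p=shot('wrist','w12');a=cv2.imread('pics/w11.png')[:,:,::-1]
print(np.abs(a[40:290,140:370].astype(int)-p['frame'][40:290,140:370]).mean())
for im in (a,p['frame']):
  for row in (150,200): 
    r=im[row,240:310].astype(int).sum(1); print(row,r[::2].tolist())
print(at_depth(p,(130+345/2.3,40+560/2.3)))
for u in (300,305,310,315,320,325,330): print(u,at_depth(p,(130+u/2.3,40+300/2.3)))
E
```

```text
time: 19.15
tcp_pos: [0.5388, -0.1098, 0.0734]
tcp_rot: [0.0, 0.773, 0.635, 0.0]
contact_force: [0.2, -0.2, -0.9]
grip_width: 0.0448
t 19.15 a -0.014 r 0.0946 z 0.0734 Ft -0.23 Fr 0.17 Fz -0.94 w 0.0448
7.287304347826087
150 [314, 330, 323, 330, 313, 280, 310, 339, 206, 143, 175, 176, 160, 159, 172, 169, 171, 161, 185, 179, 420, 535, 534, 540, 538, 531, 537, 519, 515, 527, 525, 520, 521, 529, 532]
200 [362, 371, 368, 372, 358, 362, 369, 361, 363, 361, 318, 136, 139, 145, 146, 151, 147, 141, 148, 164, 138, 139, 300, 372, 371, 380, 366, 367, 376, 369, 370, 370, 374, 371, 370]
150 [322, 318, 326, 311, 282, 323, 315, 150, 154, 160, 173, 173, 170, 177, 179, 182, 179, 180, 224, 518, 530, 528, 529, 527, 528, 527, 531, 550, 556, 536, 511, 504, 516, 514, 504]
200 [357, 357, 366, 361, 354, 365, 367, 367, 367, 243, 134, 145, 127, 147, 144, 147, 150, 152, 152, 147, 172, 367, 362, 374, 360, 372, 366, 375, 384, 363, 376, 373, 373, 375, 369]
[ 0.54775256 -0.11018146  0.10567062]
300 [ 0.54730496 -0.0716508   0.06489895]
305 [ 0.54838812 -0.07175269  0.06535415]
310 [ 0.54941997 -0.0722485   0.06415059]
315 [ 0.55049174 -0.0724728   0.06409413]
320 [ 0.55157054 -0.07258038  0.06452269]
325 [ 0.55263651 -0.07296829  0.06378995]
330 [ 0.55371111 -0.07303088  0.0644    ]
```

```bash
python3 -m creep '{"translation":[[0.004,0,0.001],[0.008,0,0.001],[0.008,0,0.001],[0.008,0,0.001]],"rot":[[0,0,0],[0,0,0],[0,0,0],[0,0,0]]}'
python3 -m creep '{"translation":[[0,0,0],[0,0,0],[0,0,0],[0,0,0],[0,0,0],[0,0,0]],"rot":[[0,0,0],[0,0,0],[0,0,0],[0,0,0],[0,0,0],[0,0,0]]}' 0.005;python3 -c "
from h import *
rep();
for i in range(2): optics.read_camera('top');rep()"
```

```text
time: 19.6
tcp_pos: [0.5469, -0.1098, 0.0743]
tcp_rot: [0.0, 0.773, 0.635, 0.0]
contact_force: [0.4, -0.4, 0.1]
grip_width: 0.045
time: 20.2
tcp_pos: [0.5467, -0.1098, 0.0743]
tcp_rot: [0.0, 0.773, 0.635, 0.0]
contact_force: [-0.3, 0.1, 0.5]
grip_width: 0.0152
t 20.2 a -0.097 r 0.0934 z 0.0743 Ft 0.35 Fr -0.06 Fz 0.48 w 0.0152
t 20.25 a -0.098 r 0.0934 z 0.0744 Ft -0.36 Fr -0.23 Fz -0.28 w 0.0156
t 20.3 a -0.098 r 0.0935 z 0.0743 Ft 0.24 Fr 0.21 Fz 0.99 w 0.0154
```

```bash
for i in 1; do python3 -m creep '{"translation":[[-0.002,0.0001,0]],"rot":[[0,0,0]]}'; python3 -c "
from h import *
rep()"; python3 -m creep '{"translation":[[-0.002,0.0002,0]],"rot":[[0,0,0]]}'; python3 -c "
from h import *
rep()"; done
```

```text
time: 20.4
tcp_pos: [0.5454, -0.1096, 0.0744]
tcp_rot: [0.0, 0.773, 0.635, 0.001]
contact_force: [2.9, 0.9, -0.1]
grip_width: 0.0151
t 20.4 a -0.084 r 0.0934 z 0.0744 Ft -2.75 Fr -1.19 Fz -0.07 w 0.0151
time: 20.5
tcp_pos: [0.5438, -0.1094, 0.0746]
tcp_rot: [0.001, 0.773, 0.635, 0.001]
contact_force: [4.5, 2.0, -1.5]
grip_width: 0.0151
t 20.5 a -0.066 r 0.0934 z 0.0746 Ft -4.24 Fr -2.54 Fz -1.54 w 0.0151
```

```bash
python3 -m creep '{"translation":[[-0.002,0.0002,0]],"rot":[[0,0,0]]}'; python3 -c "
from h import *
rep()"; python3 -m creep '{"translation":[[-0.0015,0.0002,0]],"rot":[[0,0,0]]}'; python3 -c "
from h import *
rep()"; python3 -m creep '{"translation":[[0,0,0],[0,0,0]],"rot":[[0,0,0],[0,0,0]]}'; python3 -c "
from h import *
rep();
for i in range(4): optics.read_camera('top');rep()"
```

```text
time: 20.6
tcp_pos: [0.5423, -0.1092, 0.0747]
tcp_rot: [0.001, 0.773, 0.635, 0.001]
contact_force: [7.1, 1.1, -2.3]
grip_width: 0.0157
t 20.6 a -0.05 r 0.0934 z 0.0747 Ft -6.81 Fr -2.16 Fz -2.29 w 0.0157
time: 20.7
tcp_pos: [0.5412, -0.109, 0.0748]
tcp_rot: [0.001, 0.773, 0.635, 0.002]
contact_force: [7.4, 1.2, -3.6]
grip_width: 0.0152
t 20.7 a -0.038 r 0.0934 z 0.0748 Ft -7.17 Fr -2.33 Fz -3.57 w 0.0152
time: 20.9
tcp_pos: [0.5412, -0.109, 0.0748]
tcp_rot: [0.001, 0.773, 0.635, 0.002]
contact_force: [5.9, 2.2, -2.5]
grip_width: 0.0153
t 20.9 a -0.037 r 0.0934 z 0.0748 Ft -5.51 Fr -3.08 Fz -2.46 w 0.0153
t 20.95 a -0.038 r 0.0934 z 0.0748 Ft -5.92 Fr -2.46 Fz -2.87 w 0.0154
t 21.0 a -0.037 r 0.0934 z 0.0748 Ft -6.33 Fr -1.98 Fz -2.41 w 0.0156
t 21.05 a -0.038 r 0.0934 z 0.0748 Ft -5.28 Fr -3.78 Fz -2.86 w 0.0153
t 21.1 a -0.038 r 0.0934 z 0.0748 Ft -5.39 Fr -2.75 Fz -3.53 w 0.0152
```

```bash
python3 -m creep '{"translation":[[0.0015,-0.0001,-0.0005],[0.0015,-0.0001,-0.001],[0.0015,-0.0001,-0.001]],"rot":[[0,0,0],[0,0,0],[0,0,0]]}'; python3 -c "
from h import *
rep()"; python3 -m creep '{"translation":[[0.0015,-0.0001,0],[0.0015,-0.0001,0],[0.0015,-0.0001,0]],"rot":[[0,0,0],[0,0,0],[0,0,0]]}'; python3 -c "
from h import *
rep();
for i in range(4): optics.read_camera('top');rep()"
```

```text
time: 21.4
tcp_pos: [0.542, -0.1094, 0.074]
tcp_rot: [0.001, 0.773, 0.635, 0.001]
contact_force: [5.1, 1.2, 1.1]
grip_width: 0.0152
t 21.4 a -0.047 r 0.0936 z 0.074 Ft -4.87 Fr -1.99 Fz 1.12 w 0.0152
time: 21.7
tcp_pos: [0.5427, -0.1095, 0.0737]
tcp_rot: [0.001, 0.773, 0.634, 0.0]
contact_force: [4.2, 1.4, 3.2]
grip_width: 0.0151
t 21.7 a -0.055 r 0.0937 z 0.0737 Ft -4.0 Fr -2.01 Fz 3.21 w 0.0151
t 21.75 a -0.055 r 0.0937 z 0.0737 Ft -3.85 Fr -0.71 Fz 3.25 w 0.0151
t 21.8 a -0.054 r 0.0937 z 0.0737 Ft -4.78 Fr -0.69 Fz 2.83 w 0.0153
t 21.85 a -0.054 r 0.0937 z 0.0737 Ft -4.66 Fr -0.42 Fz 3.64 w 0.0154
t 21.9 a -0.054 r 0.0937 z 0.0736 Ft -4.22 Fr -0.67 Fz 2.75 w 0.0153
```

```bash
python3 -m creep '{"translation":[[0.0015,-0.0001,0],[0.003,-0.0002,0],[0.003,-0.0002,0],[0.003,-0.0002,0]],"rot":[[0,0,0],[0,0,0],[0,0,0],[0,0,0]]}'; python3 -c "
from h import *
rep();
for i in range(2): optics.read_camera('top');rep()"; python3 -m creep '{"translation":[[0.0015,-0.0001,0],[0.003,-0.0002,0],[0.003,-0.0002,0],[0.003,-0.0002,0]],"rot":[[0,0,0],[0,0,0],[0,0,0],[0,0,0]]}'; python3 -c "
from h import *
rep();
for i in range(2): optics.read_camera('top');rep()"
```

```text
time: 22.3
tcp_pos: [0.5448, -0.1099, 0.0734]
tcp_rot: [-0.0, 0.773, 0.634, -0.001]
contact_force: [0.6, -1.3, 5.9]
grip_width: 0.0156
t 22.3 a -0.077 r 0.0937 z 0.0734 Ft -0.77 Fr 1.2 Fz 5.85 w 0.0156
t 22.35 a -0.077 r 0.0937 z 0.0734 Ft -1.91 Fr 0.83 Fz 5.18 w 0.0153
t 22.4 a -0.077 r 0.0937 z 0.0733 Ft -1.27 Fr 1.31 Fz 5.0 w 0.0154
time: 22.8
tcp_pos: [0.5471, -0.1101, 0.0732]
tcp_rot: [-0.0, 0.773, 0.634, -0.001]
contact_force: [0.1, -2.4, 5.8]
grip_width: 0.0157
t 22.8 a -0.102 r 0.0937 z 0.0732 Ft -0.37 Fr 2.33 Fz 5.83 w 0.0157
t 22.85 a -0.102 r 0.0937 z 0.0732 Ft -0.13 Fr 1.69 Fz 5.99 w 0.0152
t 22.9 a -0.102 r 0.0937 z 0.0732 Ft 0.32 Fr 2.53 Fz 5.64 w 0.0152
```

```bash
python3 -m creep '{"translation":[[0,0,0],[0,0,0],[0,0,0],[0,0,0.02],[0,0,0.06],[0,0,0.1],[0,0,0.14],[0,0,0.14],[0,0,0.14]],"rot":[[0,0,0],[0,0,0],[0,0,0],[0,0,0],[0,0,0],[0,0,0],[0,0,0],[0,0,0],[0,0,0]]}' 0.06; python3 - <<'E'
from h import *
rep();p=shot('wrist','w13');print(read_state()['contact_force'])
for uv in [(264,186),(266,188),(280,188)]: print(at_depth(p,uv))
q=shot('side','s13');
cv2.imwrite('pics/s13z.png',cv2.resize(q['frame'][120:260,190:330,::-1],None,fx=4.2,fy=4.2,interpolation=cv2.INTER_CUBIC))
E
```

```text
time: 23.8
tcp_pos: [0.5485, -0.1097, 0.214]
tcp_rot: [0.001, 0.773, 0.635, 0.0]
contact_force: [-0.6, 1.4, -1.4]
grip_width: 0.0599
t 23.8 a -0.117 r 0.0932 z 0.214 Ft 0.67 Fr -1.4 Fz -1.42 w 0.0599
[ 0.03510542  0.51415277 -0.17275283]
[ 0.55344662 -0.10904007  0.10547456]
[ 0.55475853 -0.11126465  0.10492582]
[ 5.67799739e-01 -1.45801566e-01  3.98778558e-04]
```

View pics/w13.png

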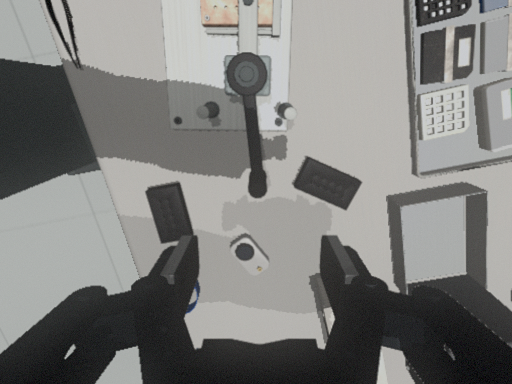

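View pics/s13z.png

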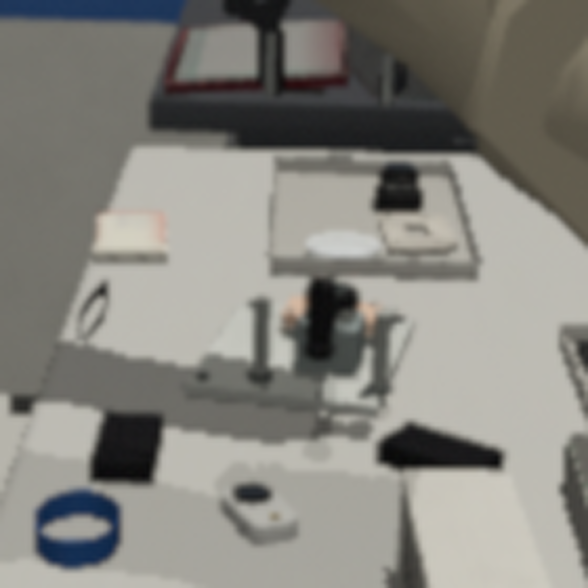

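```bash
python3 -m creep '{"translation":[[-0.02,0.05,0],[-0.04,0.1,0],[-0.06,0.15,0],[-0.06,0.15,0],[-0.06,0.15,0],[-0.06,0.15,0]],"rot":[[0,0,0],[0,0,0],[0,0,0],[0,0,0],[0,0,0],[0,0,0]]}'; python3 - <<'E'
from h import *
p=shot('wrist','w14');s=read_state();print(s['contact_force'],s['tcp_pos'],s['grip_width'])
cv2.imwrite('pics/w14z.png',cv2.resize(p['frame'][90:270,230:430,::-1],None,fx=3.3,fy=3.3,interpolation=cv2.INTER_CUBIC))
E
```

```text
time: 24.5
tcp_pos: [0.4884, 0.0398, 0.2125]
tcp_rot: [-0.0, 0.773, 0.635, -0.001]
contact_force: [-0.4, 0.3, -0.1]
grip_width: 0.0602
[-0.61336274 -0.32565984  0.70061066] [0.48867248 0.0393457  0.21265045] 0.06029562625898468
```

View pics/w14z.png

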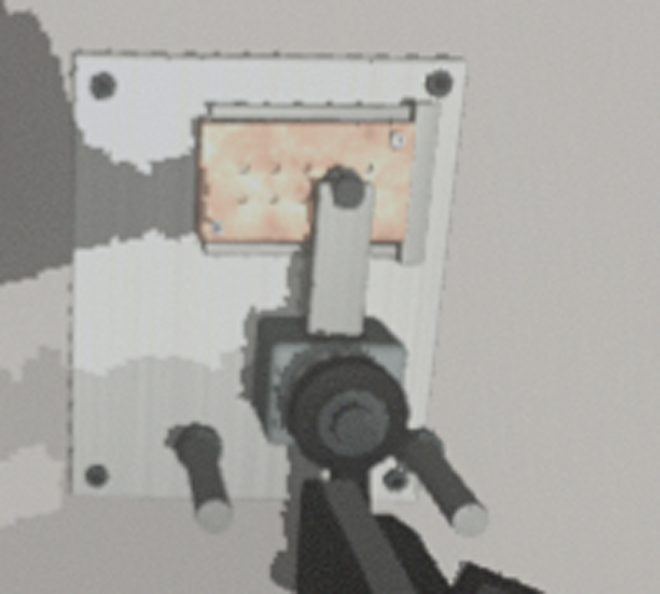

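The view from above shows the insert flush against the end stop, at about (412, 180) in the zoomed picture. The clamp foot sits on it at about (348, 187). The robot touches nothing, so I am handing in.

```bash
python3 -c "
from h import *
print(arm.hand_in());print(read_state()['time'])"
```

```text
the job is handed in; nothing more can be done
None
the job is handed in; nothing more can be done
```

I pushed the insert home against the end stop and clamped it with the lever. The job was handed in at about 24.6 s of the 64 s allowed, and no verdict was reported.

- **Insert:** I pushed it with closed fingers until the force rose from 10 to 19 N along the push with almost no further movement. The last picture shows it flush against the end stop. The sloped finger backs also pressed down on it during the push, with up to 22 N.
- **Clamping:** It took three clockwise swings with two lift-and-return moves in between. The lever ran free at 3 to 5 N. On the last swing it turned stiff, reaching about 8 N moving and 6.3 N stopped.
- **Check that disagreed:** After I let go, the lever sat about 0.07 rad further back. I gripped it again and tightened to the same angle, reading 7.2 N moving and 5.7 N stopped. The force rose and fell far more steeply than the clamp itself would. I took that as springiness and play in the teeth, with the crown holding its place. I could not measure the clamp force directly.
- **Final state:** The lever is down (knob top at 0.106 m), the clamp foot is on the insert, the gripper is open and the force readings are near zero. The loupe, tweezers and note pad look unmoved in the pictures, though I did not measure them.

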